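# Make up a dip kit and a drinks kit in the two caddy tiers

### The arm

A 6-joint arm with a two-finger parallel gripper is mounted at the origin on the work surface. World frame = base frame: x ahead of the robot, y to its left, z up, the work surface at z = 0. Lengths are in mm, angles in rad, forces in N, time in s.
With the tool pointing down it reaches from about 350 to 775 mm from the base axis. Payload 7.3 kg.
Tool frame: the origin (TCP) lies midway between the tips of the shut fingers; the grasp point (between the pads) lies 19 mm behind it (bot.tcp_to_grasp is the distance from the TCP to the grasp point, in mm); z points along the fingers, y is the line along which they close (so a half turn about z gives the same grasp; the last joint's range is limited). The gripper opens to 92 mm and grips with 3 to 60 N. Pads are 19 mm wide; open, the fingers measure 130 mm over their backs; the gripper's body (75 mm by 190 mm) begins 47 mm behind the grasp point.
Start: joints at [1.054, 0.342, 1.524, -0, 1.275, -0.146], TCP at [190.227, 489.345, 226.741] pointing down, gripper open.
Joint ranges: [-2.53, 2.53], [-0.77, 2.02], [0.04, 2.7], [-1, 4.14], [0.28, 2.66], [-3.11, 3.11]. Speed limits (rad/s): [2.57, 2.57, 3.14, 3.14, 3.14, 3.14].

### API

Orientations are given as [roll, pitch, yaw] about the fixed x, y, z axes, in that order (R = Rz(yaw) Ry(pitch) Rx(roll)).
In Python, from plant import bot, viewer gives the robot as it stands. The module is installed in compiled form; this text tells all that it offers.
- The arm moves only by the shell command python3 -m handwheel 'ROWS'. ROWS is text: rows parted by semicolons, each of 7 numbers parted by spaces: the shift along the tool's x, y, z scaled (see below), then the turn, a rotation vector about the tool's x, y, z scaled (see below), then the opening, from -1 (shut) to 1 (fully open), so that 0 is half open. In form: tx ty tz rx ry rz gripper; .... A call has 1 to 8 rows; each row is the pose to reach, as a shift and turn from the pose commanded when the call began, along the tool's axes at that moment, turning the shorter way round; what a row does not reach only later rows make up. The controller multiplies each number of a shift by 10 cm and each number of a turn by pi rad. A row lasts 1/12 s, in which the tool goes at most 41.7 mm and 7.16 degrees, less where a joint would pass 70% of its speed; a pose out of reach is approached as far as the arm can. A call with a number of a shift or a turn outside -1 to 1 is refused whole. A call with a gripper value outside its range is refused whole. The fingers move at their own pace and stop on an object; the grip force is fixed at half the most. Time passes only in rows, so rows that repeat a pose let the fingers close. It gives the time, the measured TCP pose, the force, the opening and the grip force at its end, in the units of the state.
- bot.get_obs(): the state, without advancing time (a new reading comes with each control period).
- viewer.capture(name): name is "side" or "top" or "wrist"; returns a dict with "frame" (384x512x3 uint8, red, green, blue), "fov_y" (degrees; the focal length in pixels is half the picture's height over the tangent of half this angle, whatever the lens; pixels are square), "cx", "cy" (the principal point, pixels), "dist_coeffs" ([k1, k2, p1, p2, k3] as OpenCV has them; the pictures are not rectified), "T" (4x4, takes a point from camera to world coordinates). Camera axes: x right, y down, z forward; pixel columns grow to the right and rows downward; lengths in mm; the calibration is good to about 2 mm. A picture is of the moment at which its call begins. There is no depth.
- bot.close_job(): hands the job in; it is judged then, once.
Trained networks look in a picture, given as the dict that the camera call returned (one of the last four; its "shot" number tells which), for a name from the list of things; names that differ only in an ending like _2 or _b are one class to them, and where a whole thing is asked for, a point or a joint stands for the part that bears it (a point fixed in the world has none). Each returns a list of dicts, best first, with "score" (0 to 1); they miss things now and then, are a little off and sometimes report something else, mostly with a low value. They report only what shows in the picture. A call takes as long as a camera call.
- viewer.recognise(target, picture): "centre" ([column, row] in pixels, amid what is visible of it).
- viewer.cut_out(target, picture): "pixels" (384x512 bool, what is visible of it) and "centre" ([column, row] in pixels, amid what is visible of it).
The state is a dict: "time": time; "joint_positions": joint angles; "dq": joint speeds; "tau": joint torques, N m; "tool_pos": TCP position; "tcp_rot": TCP orientation; "contact_force": force on the tool from outside, world axes, zero at the start; "moment": the same for the moment, N m; "grip_width": finger opening in mm; "finger_force": force on a finger pad.
Only numpy, scipy, OpenCV 4.12 (cv2) and the standard library are available. Lean on these libraries where they do the work, as an engineer would, in place of code of your own. Each camera call takes 0.05 s, during which the arm holds its last target. There are 200 camera calls.

### The job

Make up two kits in the teal caddy tiers. Dip kit, in the tier without a divider: lay the trivet flat on the bare floor, square with the tier, stand the large ramekin upright on the middle of the trivet, and stand the salt shaker inside the round collar. Drinks kit, in the divided tier: lay the bottle opener flat in the narrow section and stand the small ramekin upright in the wide section; set the glass down rather than dropping it, and leave the spoon rest and the mug where they are.

Things in the scene. Friction and masses are not known exactly. Their poses are not given: they have to be found in the camera images.
- tier_collar: Teal caddy tier fixed to the table: open tray 148 (x) by 194 mm (y), walls 4 mm thick, 28 mm high, floor top 4 mm up, corner studs 34 mm high. Origin: centre of underside. Has NO divider; a round collar 8 mm high stands on its floor at x = 0, y = +58 mm, 52 mm inside, 60 mm outside diameter. Its floor from y = -93 to +28 mm is bare.
- tier_divided: Teal caddy tier fixed to the table: open tray 148 (x) by 194 mm (y), walls 4 mm thick, 28 mm high, floor top 4 mm up, corner studs 34 mm high. Origin: centre of underside. Has a divider along x at y = +13 mm, 4 mm thick, top 26 mm above the table: narrow section y = +15 to +93 mm (middle +54), wide section y = -93 to +11 mm (middle -41), each 140 mm long in x.
- trivet: Small dark wooden trivet, 90 mm (x) by 60 mm (y), 18 mm high: four slats along x, 12 mm wide with 4 mm gaps, on two cross runners. Origin: centre of its underside; it lies flat with z up. Best gripped across its 60 mm width at the middle.
- ramekin_large: The larger of two round clear-glass ramekins, open side up, 62 mm diameter (straight side from 12 mm up, foot 52 mm), 42 mm high, wall 4 mm. Origin: centre of its underside, z up.
- ramekin_small: The smaller of two round clear-glass ramekins, open side up, 46 mm diameter (straight side from 9 mm up, foot 38 mm), 30 mm high, wall 4 mm. Origin: centre of its underside, z up.
- opener: Flat steel bottle opener, 110 mm long, lying along its x: a straight bar handle 18 mm wide and 8 mm thick from x = -55 to +20 mm, and a ring head 38 mm across, 8 mm thick, centred at x = +36 mm. Origin: on the underside, half way along, under the bar and close to the centre of mass, so it can be gripped there across y (18 mm).
- shaker: Salt shaker: upright white ceramic cylinder with a domed steel top, 36 mm diameter (straight to 48 mm up), 65 mm high. Origin: centre of its underside, z up.
- spoon_rest: Bystander: white ceramic spoon rest, a round dish 72 mm across and 16 mm high (origin under its centre) with a flat tail reaching to x = -100 mm. To be left where it is.
- mug: Bystander: blue mug, 80 mm diameter, 90 mm high, handle at its +y. Origin: centre of its underside. To be left where it is.

How it is judged (in metres and radians):
At the end, for the whole second after the job is handed in: Trivet flat on the bare floor, square to 0.35 rad (either way round); large ramekin on it within 15 mm of its centre; shaker on the floor in the collar (12 mm); opener flat on the narrow section's floor, small ramekin on the wide section's; all upright to 0.1 rad, released, at rest (x of trivet in the frame of tier_collar between -0.042 and 0.042 m and y of trivet in the frame of tier_collar between -0.066 and 0.002 m and z of trivet in the frame of tier_collar between 0 and 0.008 m and (angle between the x axis of trivet and the x axis of tier_collar, either way round below 0.35 rad or angle between the x axis of trivet and the y axis of tier_collar, either way round below 0.35 rad) and horizontal distance between ramekin_large and trivet below 0.015 m and z of ramekin_large in the frame of trivet between 0.014 and 0.022 m and x of shaker in the frame of tier_collar between -0.012 and 0.012 m and y of shaker in the frame of tier_collar between 0.046 and 0.07 m and z of shaker in the frame of tier_collar between 0 and 0.008 m and x of opener in the frame of tier_divided between -0.02 and 0.02 m and y of opener in the frame of tier_divided between 0.03 and 0.078 m and z of opener in the frame of tier_divided between 0 and 0.008 m and x of ramekin_small in the frame of tier_divided between -0.05 and 0.05 m and y of ramekin_small in the frame of tier_divided between -0.074 and -0.008 m and z of ramekin_small in the frame of tier_divided between 0 and 0.008 m and angle between each of trivet, ramekin_large, ramekin_small, opener, shaker's own z axis and vertical below 0.1 rad and linear speed of each of trivet, ramekin_large, ramekin_small, opener, shaker below 0.02 m/s); the robot touches nothing.
It fails at once if a ramekin is dropped: out of the fingers and faster than 0.75 m/s (a fall of about 30 mm) ((contact force between ramekin_large and the fingers below 0.05 N and linear speed of ramekin_large above 0.75 m/s) or (contact force between ramekin_small and the fingers below 0.05 N and linear speed of ramekin_small above 0.75 m/s)).
It fails at once if the spoon rest or the mug is shifted by more than 25 mm (distance of any of spoon_rest, mug from where it was at the start of the episode above 0.025 m).
It also fails if it takes over 122 s, if anything falls off the work surface, if the arm or the gripper's body presses on something with over 40 N, if the wrist force passes 120 N, or if a joint passes its speed limit or range.

## Working session

There is one attempt and no reset: what is moved stays moved. The work goes in short steps, Python scripts to look and compute and a shell command to move; the robot and the scene stay as the last step left them, time stands still between calls to the robot, and variables do not carry over. Pictures are saved under pics/ and viewed, at most 17 in all, crops included, and the job is handed in when it is done.

```bash
mkdir -p pics; cat > h.py <<'E'
import numpy as np, cv2
from plant import bot, viewer
def K(p):
    f=192/np.tan(np.radians(p["fov_y"])/2)
    return np.array([[f,0,p["cx"]],[0,f,p["cy"]],[0,0,1.]])
def w(p,px,z):
    u=cv2.undistortPoints(np.array([[px]],float),K(p),np.array(p["dist_coeffs"],float))[0,0]
    T=np.array(p["T"]); d=T[:3,:3]@[u[0],u[1],1]; o=T[:3,3]
    return o+d*(z-o[2])/d[2]
def proj(p,X):
    T=np.linalg.inv(np.array(p["T"])); X=np.atleast_2d(X).astype(float)
    return cv2.projectPoints(X,cv2.Rodrigues(T[:3,:3])[0],T[:3,3],K(p),np.array(p["dist_coeffs"],float))[0][:,0]
def save(p,n): cv2.imwrite(f"pics/{n}.png",cv2.cvtColor(p["frame"],cv2.COLOR_RGB2BGR))
E
python3 - <<'E'
from h import *
H=dict(tier_collar=28,tier_divided=28,trivet=18,ramekin_large=30,ramekin_small=20,opener=8,shaker=40,spoon_rest=10,mug=60)
for c in("top","side"):
    p=viewer.capture(c); save(p,c+"0"); print(c,np.round(np.array(p["T"])[:3],2).tolist(),p["fov_y"])
    for n in H:
        r=[x for x in viewer.cut_out(n,p) if x["score"]>.3][:3]
        for x in r:
            m=x["pixels"].astype(np.uint8); ys,xs=m.nonzero()
            rc=cv2.minAreaRect(w2) if 0 else None
            pts=np.array([w(p,(a,b),H[n])[:2] for a,b in zip(xs,ys)],np.float32)
            rc=cv2.minAreaRect(pts)
            print(n,round(x["score"],2),np.round(x["centre"]),"c",np.round(w(p,x["centre"],H[n])[:2]),"rect",[np.round(v,1) for v in rc])
print(bot.get_obs())
E
```

```text
top [[-0.03, -1.0, 0.08, 399.51], [-1.0, 0.03, -0.01, -11.44], [0.01, -0.08, -1.0, 1431.72]] 46.271119247510185
tier_collar 0.89 [204. 202.] c [468. 149.] rect [array([470.8, 153.9]), array([203.5, 150.5]), np.float64(88.4)]
tier_collar 0.58 [300. 201.] c [ 461. -152.] rect [array([ 458.3, -143.2]), array([201.4, 155.8]), np.float64(90.0)]
tier_divided 0.57 [298. 202.] c [ 459. -146.] rect [array([ 458.7, -142.4]), array([151.3, 195.5]), np.float64(0.8)]
tier_divided 0.37 [355. 168.] c [ 562. -330.] rect [array([ 576.7, -324.8]), array([33.6, 45.8]), np.float64(42.9)]
trivet 0.68 [209. 146.] c [644. 132.] rect [array([652.8, 137.4]), array([90. , 58.8]), np.float64(24.2)]
ramekin_large 0.75 [304. 144.] c [ 640. -170.] rect [array([ 639.6, -164.6]), array([58.2, 65.8]), np.float64(43.4)]
ramekin_small 0.68 [246. 138.] c [667.  11.] rect [array([677.1,   1.3]), array([47.8, 45.3]), np.float64(88.4)]
opener 0.46 [153. 170.] c [576. 314.] rect [array([578.4, 311.4]), array([31.8, 97.6]), np.float64(73.1)]
shaker 0.74 [204. 203.] c [463. 148.] rect [array([470. , 153.2]), array([195.8, 14
[... 1668 characters left out ...]
, np.float64(23.7)]
{'time': 1.0, 'joint_positions': array([ 1.05400146e+00,  3.41988849e-01,  1.52408824e+00, -1.15650263e-05,
        1.27541289e+00, -1.46016325e-01]), 'dq': array([ 0.00170106, -0.00111616, -0.00101422,  0.0010791 , -0.00054997,
        0.00050153]), 'tau': array([-2.50391677e-04, -4.31141460e+01, -2.44486678e+01,  7.19339610e-02,
        4.84359101e-02, -1.59738539e-05]), 'tool_pos': array([190.22958325, 489.34500662, 226.75041167]), 'tcp_rot': array([3.14149268e+00, 2.58856625e-05, 2.77081748e+00]), 'contact_force': array([-0.72653879, -0.38529736, -0.48188909]), 'moment': array([0.00679179, 0.00241361, 0.01887308]), 'finger_force': 0.0, 'grip_width': 91.67197128155759}
```

View pictures.

View pics/top0.png

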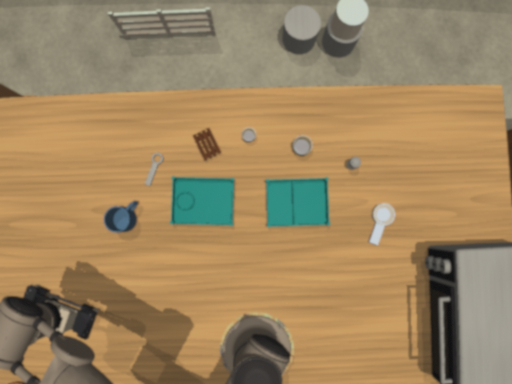

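View pics/side0.png

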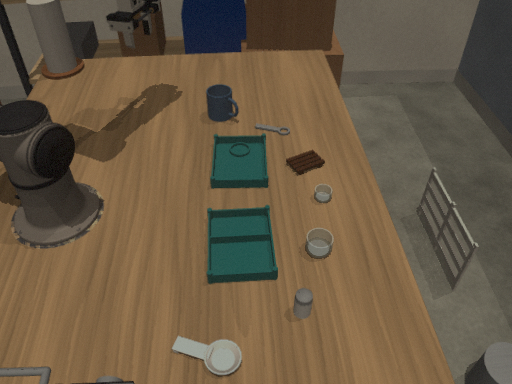

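Top view: collar tier at (203,201) with its collar at (185,201), divided tier at (297,202) with its divider at col 293. The opener, trivet, small ramekin, large ramekin and shaker lie in an arc above them. The side view agrees. First I go above the opener.

```bash
cat >> h.py <<'E'
from scipy.spatial.transform import Rotation as Ro
def go(x,y,z,yawdeg=None):
    o=bot.get_obs(); R=Ro.from_euler("xyz",o["tcp_rot"])
    s=R.inv().apply(np.array([x,y,z])-o["tool_pos"])/100
    y0=o["tcp_rot"][2]; dy=0 if yawdeg is None else (np.radians(yawdeg)-y0+np.pi)%(2*np.pi)-np.pi
    print("at",np.round(o["tool_pos"],1),"rot",np.round(np.degrees(o["tcp_rot"]),1),"shift",np.round(s,3),"rz",round(-dy/np.pi,4))
E
H="python3 -m handwheel"
$H '-1 -0.06 0 0 0 0 1;-1 -0.06 0 0 0 0 1;-1 -0.06 0 0 0 0 1'
$H '-1 -0.06 0 0 0 -0.024 1;-1 -0.06 0 0 0 -0.024 1;-1 -0.06 0 0 0 -0.024 1'
python3 - <<'E'
from h import *
go(578,312.5,130,163)
E
```

```text
time: 1.25
tool_pos: [284.4, 446.0, 226.7]
tcp_rot: [3.141, 0.002, 2.77]
contact_force: [0.3, 0.3, 1.2]
grip_width: 91.6
finger_force: 0.0
time: 1.5
tool_pos: [376.3, 403.6, 226.7]
tcp_rot: [3.141, 0.002, 2.844]
contact_force: [0.2, -0.6, -0.6]
grip_width: 91.6
finger_force: 0.0
at [376.3 403.6 226.7] rot [1.80e+02 1.00e-01 1.63e+02] shift [-2.194 -0.28   0.971] rz -0.0003
```

```bash
H="python3 -m handwheel"
$H '-1 -0.13 0 0 0 0 1;-1 -0.13 0 0 0 0 1;-1 -0.13 0 0 0 0 1' >/dev/null
$H '-1 -0.13 0.5 0 0 0 1;-1 -0.13 0.5 0 0 0 1;-1 -0.13 0.9 0 0 0 1;-1 -0.13 0.9 0 0 0 1;-1 -0.13 0.9 0 0 0 1;-1 -0.13 0.9 0 0 0 1'
python3 - <<'E'
from h import *
go(578,312.5,3,163)
p=viewer.capture("wrist"); save(p,"w1")
T=np.array(p["T"]);print(T.round(2).tolist())
for x in viewer.cut_out("opener",p)[:2]:
    ys,xs=x["pixels"].nonzero()
    pts=np.array([w(p,(a,b),8)[:2] for a,b in zip(xs,ys)],np.float32)
    print(x["score"],cv2.minAreaRect(pts),pts.min(0),pts.max(0))
E
```

```text
time: 2.25
tool_pos: [555.6, 322.5, 136.0]
tcp_rot: [-3.14, -0.002, 2.845]
contact_force: [0.0, 0.2, -0.3]
grip_width: 92.0
finger_force: 0.0
at [555.6 322.5 136. ] rot [-1.799e+02 -1.000e-01  1.630e+02] shift [-0.246 -0.028  1.329] rz 0.0002
[[0.29, 0.92, 0.28, 480.39], [0.96, -0.28, -0.09, 346.71], [-0.0, 0.29, -0.96, 294.49], [0.0, 0.0, 0.0, 1.0]]
0.67 ((578.4793090820312, 315.279052734375), (35.785377502441406, 109.721435546875), 71.91101837158203) [525.86035 285.4327 ] [631.7733  344.54333]
```

View pics/w1.png

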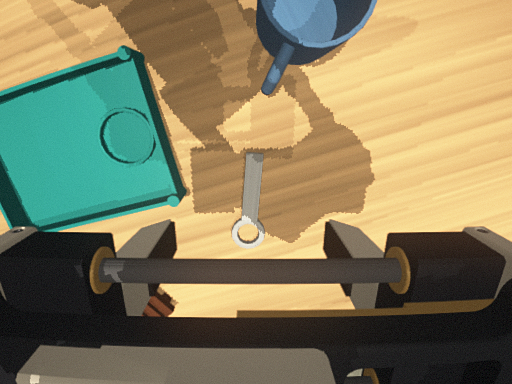

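Wrist view shows the opener with its handle at (253,160) and ring at (248,232), midway between the fingers, as estimated: centre (578,315), −18°. Descending.

```bash
H="python3 -m handwheel"
$H '-0.24 -0.01 1 0 0 0.0056 1;-0.24 -0.01 1 0 0 0.0056 1;-0.24 -0.01 1 0 0 0.0056 1;-0.24 -0.01 1 0 0 0.0056 1' 
python3 - <<'E'
from h import *
go(578,314.5,2,162)
E
```

```text
time: 2.68
tool_pos: [576.7, 314.3, 33.8]
tcp_rot: [-3.138, -0.004, 2.829]
contact_force: [-1.1, 0.8, -0.5]
grip_width: 92.0
finger_force: 0.0
at [576.7 314.3  33.8] rot [-179.8   -0.2  162.1] shift [-0.013  0.007  0.317] rz 0.0006
```

```bash
H="python3 -m handwheel"
$H '-0.01 0 0.3 0 0 0 1;-0.01 0 0.3 0 0 0 1;-0.01 0 0.3 0 0 0 1' 
$H '0 0 0 0 0 0 -1;0 0 0 0 0 0 -1;0 0 0 0 0 0 -1;0 0 0 0 0 0 -1;0 0 0 0 0 0 -1;0 0 0 0 0 0 -1;0 0 0 0 0 0 -1;0 0 0 0 0 0 -1' 
```

```text
time: 2.93
tool_pos: [579.3, 315.2, 8.4]
tcp_rot: [3.141, 0.0, 2.83]
contact_force: [-0.9, 0.4, 0.8]
grip_width: 91.6
finger_force: 0.0
time: 3.6
tool_pos: [579.7, 314.3, 6.7]
tcp_rot: [3.142, -0.0, 2.829]
contact_force: [0.0, -0.0, -0.8]
grip_width: 43.0
finger_force: 0.0
```

```bash
H="python3 -m handwheel"
$H '0 0 0.05 0 0 0 -0.2;0 0 0.05 0 0 0 -0.2' 
$H '0 0 0 0 0 0 -1;0 0 0 0 0 0 -1;0 0 0 0 0 0 -1;0 0 0 0 0 0 -1;0 0 0 0 0 0 -1;0 0 0 0 0 0 -1;0 0 0 0 0 0 -1' 
```

```text
time: 3.77
tool_pos: [579.2, 314.1, 0.7]
tcp_rot: [-3.141, -0.001, 2.829]
contact_force: [-1.5, -0.5, -0.5]
grip_width: 36.8
finger_force: 0.0
time: 4.35
tool_pos: [579.7, 314.3, 1.8]
tcp_rot: [3.142, 0.0, 2.829]
contact_force: [0.8, -0.6, 0.0]
grip_width: 17.3
finger_force: 29.7
```

```bash
H="python3 -m handwheel"
$H '0 0 -1 0 0 0 -1;0 0 -1 0 0 0 -1;0 0 -1 0 0 -0.1 -1;0 0 -1 0 0 -0.1 -1;0 0 -1 0 0 -0.1 -1' 
for i in 1 2 3; do $H '0.3 -1 0 0 0 0 -1;0.3 -1 0 0 0 0 -1;0.3 -1 0 0 0 0 -1' >/dev/null; done
$H '0.3 -0.6 0 0 0 0 -1;0.3 -0.6 0 0 0 0 -1;0.3 -0.6 0 0 0 0 -1;0.3 -0.6 0 0 0 0 -1;0.3 -0.6 0 0 0 0 -1'
python3 - <<'E'
from h import *
go(458.6,-88.5,60,180)
p=viewer.capture("wrist"); save(p,"w2")
t=viewer.capture("top"); save(t,"t2")
for c,z in((p,28),(t,28)):
  for n in("tier_divided","tier_collar"):
    for x in viewer.cut_out(n,c)[:2]:
      ys,xs=x["pixels"].nonzero()
      pts=np.array([w(c,(a,b),z)[:2] for a,b in zip(xs,ys)],np.float32)
      print(n,round(x["score"],2),cv2.minAreaRect(pts))
E
```

```text
time: 4.77
tool_pos: [580.5, 314.7, 104.0]
tcp_rot: [3.14, 0.004, -3.134]
contact_force: [-0.7, -0.9, -1.0]
grip_width: 17.5
finger_force: 29.7
time: 5.93
tool_pos: [460.5, -45.6, 101.9]
tcp_rot: [3.141, 0.001, -3.141]
contact_force: [-0.4, 0.4, -0.9]
grip_width: 17.5
finger_force: 29.7
at [460.5 -45.6 101.9] rot [ 180.    0. -180.] shift [ 0.019 -0.429  0.419] rz 0.0002
tier_divided 0.73 ((452.1903381347656, -143.33547973632812), (203.1925811767578, 137.93357849121094), 89.99369049072266)
tier_collar 0.81 ((458.6505126953125, 131.48367309570312), (164.7160186767578, 130.3670654296875), 86.97964477539062)
tier_divided 0.76 ((459.51312255859375, -146.52151489257812), (187.9971923828125, 148.5215606689453), 89.51734924316406)
tier_collar 0.78 ((470.1015625, 154.84750366210938), (197.37843322753906, 150.10440063476562), 86.90758514404297)
```

View pics/w2.png

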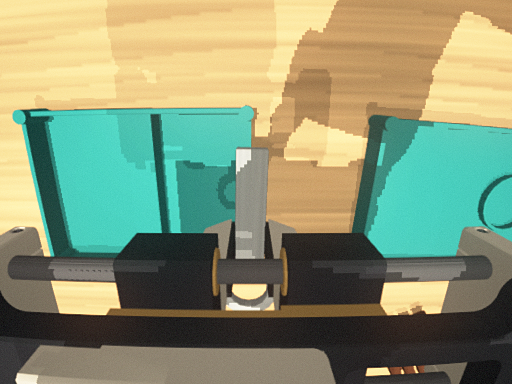

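The view shows the opener held level at (252,200). The divided tier's near studs are at (20,117) and (248,112), its divider top at (156,115)–(163,235), and a collar tier stud is at (375,121).

```bash
python3 - <<'E'
from h import *
p=viewer.capture("wrist")
for q,z in(((20,117),34),((248,112),34),((375,121),34),((156,115),26),((161,225),26),((374,128),28),((362,235),28)): print(q,w(p,q,z).round(1))
E
```

```text
(20, 117) [ 389.9 -231.7   34. ]
(248, 112) [388.5 -45.3  34. ]
(375, 121) [394.4  55.4  34. ]
(156, 115) [ 390.8 -120.1   26. ]
(161, 225) [ 487.9 -124.4   26. ]
(374, 128) [400.4  57.9  28. ]
(362, 235) [496.8  59.2  28. ]
```

```bash
H="python3 -m handwheel"
$H '0 -0.405 0 0 0 0 -1;0 -0.405 0 0 0 0 -1;0 -0.405 0.6 0 0 0 -1;0 -0.405 0.6 0 0 0 -1;0 -0.405 0.6 0 0 0 -1' 
$H '0 0 0.2 0 0 0 -1;0 0 0.2 0 0 0 -1;0 0 0.34 0 0 0 -1;0 0 0.34 0 0 0 -1;0 0 0.34 0 0 0 -1;0 0 0.34 0 0 0 -1'
```

```text
time: 6.7
tool_pos: [457.7, -85.5, 38.5]
tcp_rot: [3.139, -0.007, -3.141]
contact_force: [-1.0, 0.7, -0.4]
grip_width: 17.3
finger_force: 29.7
time: 7.2
tool_pos: [460.8, -86.4, 8.9]
tcp_rot: [-3.141, 0.001, -3.14]
contact_force: [-0.4, 0.7, -1.1]
grip_width: 17.4
finger_force: 29.7
```

Free so far; lower the last 2.5 mm, release a little and lift.

```bash
H="python3 -m handwheel"
$H '0 0 0.025 0 0 0 -1;0 0 0.025 0 0 0 -1;0 0 0.025 0 0 0 -1;0 0 0.025 0 0 0 -0.43;0 0 0.025 0 0 0 -0.43;0 0 0.025 0 0 0 -0.43;0 0 0.025 0 0 0 -0.43' 
$H '0 0 -0.4 0 0 0 -0.43;0 0 -0.4 0 0 0 -0.43;0 0 -1 0 0 0 1;0 0 -1 0 0 0 1;0 0 -1 0 0 0 1;0 0 -1 0 0 0 1'
python3 - <<'E'
from h import *
p=viewer.capture("top"); save(p,"t3"); p=p
for c in("top","side"):
  p=viewer.capture(c)
  for n,z in(("opener",10),("ramekin_small",20),("ramekin_large",30)):
    for x in viewer.cut_out(n,p)[:1]:
      ys,xs=x["pixels"].nonzero()
      pts=np.array([w(p,(a,b),z)[:2] for a,b in zip(xs,ys)],np.float32)
      print(n,x["score"],cv2.minAreaRect(pts))
go(560,0,110,180)
E
```

```text
time: 7.78
tool_pos: [460.2, -86.3, 5.3]
tcp_rot: [3.142, 0.0, -3.14]
contact_force: [-0.3, 0.4, -0.7]
grip_width: 26.0
finger_force: 0.0
time: 8.28
tool_pos: [460.8, -86.5, 106.0]
tcp_rot: [-3.141, 0.003, -3.14]
contact_force: [0.4, -0.0, -0.2]
grip_width: 48.5
finger_force: 0.0
ramekin_small 0.72 ((680.073974609375, 1.8422584533691406), (47.61513900756836, 44.37260437011719), 25.307666778564453)
ramekin_large 0.65 ((638.8165893554688, -162.258056640625), (53.91682052612305, 57.798763275146484), 87.95084381103516)
opener 0.81 ((458.9990234375, -84.57858276367188), (38.803443908691406, 110.56415557861328), 85.94144439697266)
ramekin_small 0.65 ((677.1948852539062, 5.156696319580078), (69.5560073852539, 43.68086624145508), 78.78580474853516)
ramekin_large 0.89 ((638.8062744140625, -164.69723510742188), (89.06019592285156, 59.92116928100586), 76.3624038696289)
at [459.9 -86.2 104.7] rot [ 1.800e+02 -1.000e-01 -1.799e+02] shift [-1.002  0.861 -0.053] rz 0.0004
```

```bash
H="python3 -m handwheel"
$H '-1 0.45 0 0 0 0 1;-1 0.45 0 0 0 0 1;-1 0.45 0 0 0 0 1' >/dev/null
$H '-0.9 0.45 0 0 0 0 1;-0.9 0.45 0 0 0 0 1;-0.9 0.45 0 0 0 0 1;-0.9 0.45 0 0 0 0 1;-0.9 0.45 0 0 0 0 1'
python3 - <<'E'
from h import *
go(677.5,4,4.5,180)
p=viewer.capture("wrist"); save(p,"w3")
for n,z in(("ramekin_small",28),("trivet",18)):
    for x in viewer.cut_out(n,p)[:1]:
      ys,xs=x["pixels"].nonzero()
      pts=np.array([w(p,(a,b),z)[:2] for a,b in zip(xs,ys)],np.float32)
      print(n,x["score"],cv2.minAreaRect(pts),pts.min(0),pts.max(0))
E
```

```text
time: 9.4
tool_pos: [649.9, 4.5, 104.1]
tcp_rot: [3.142, -0.002, -3.139]
contact_force: [-0.4, -0.2, 0.1]
grip_width: 91.9
finger_force: 0.0
at [649.9   4.5 104.1] rot [ 1.800e+02 -1.000e-01 -1.799e+02] shift [-0.278 -0.006  0.995] rz 0.0008
ramekin_small 0.78 ((675.96435546875, 6.956001281738281), (51.129547119140625, 45.47150802612305), 0.1082894429564476) [650.3914    -15.7680855] [701.5413    29.699575]
trivet 0.7 ((653.5645751953125, 140.0959930419922), (93.46546936035156, 64.5993423461914), 24.810699462890625) [600.7053   94.23201] [705.62445 187.08513]
```

View pics/w3.png

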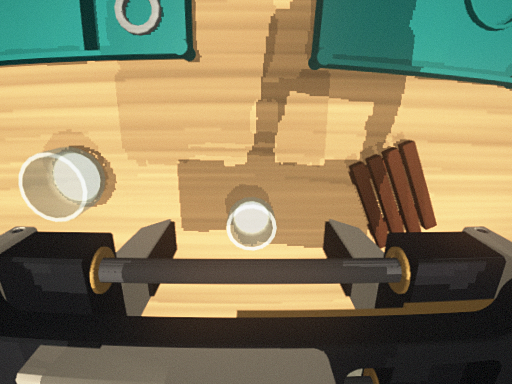

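Wrist view: small ramekin at (251,225), centred between the fingers; trivet at (393,190), large ramekin at (60,185), opener's ring in the narrow section at (138,12). Descending on the ramekin.

```bash
H="python3 -m handwheel"
$H '-0.28 0.02 0 0 0 0 1;-0.28 0.02 0 0 0 0 1;-0.28 0.02 0.6 0 0 0 1;-0.28 0.02 0.6 0 0 0 1;-0.28 0.02 0.98 0 0 0 1;-0.28 0.02 0.98 0 0 0 1;-0.28 0.02 0.98 0 0 0 1' 
$H '0 0 0 0 0 0 -1;0 0 0 0 0 0 -1;0 0 0 0 0 0 -1;0 0 0 0 0 0 -1;0 0 0 0 0 0 -1;0 0 0 0 0 0 -1;0 0 0 0 0 0 -1;0 0 0 0 0 0 -1'
$H '0 0 0 0 0 0 -1;0 0 0 0 0 0 -1'

```

```text
time: 10.13
tool_pos: [676.5, 5.4, 6.3]
tcp_rot: [3.141, -0.004, -3.141]
contact_force: [-0.2, 0.2, 1.0]
grip_width: 91.7
finger_force: 0.0
time: 10.8
tool_pos: [678.0, 6.0, 7.4]
tcp_rot: [3.141, 0.0, -3.14]
contact_force: [0.1, 0.4, 1.5]
grip_width: 45.6
finger_force: 30.0
time: 10.97
tool_pos: [678.1, 6.0, 7.4]
tcp_rot: [3.141, 0.0, -3.14]
contact_force: [-0.3, -0.3, 1.8]
grip_width: 45.6
finger_force: 30.0
```

```bash
H="python3 -m handwheel"
$H '0 0 -0.9 0 0 0 -1;0 0 -0.9 0 0 0 -1;0 0 -0.9 0 0 0 -1;0.2 -0.2 -0.9 0 0 0 -1;0.2 -0.2 -0.9 0 0 0 -1' 
$H '1 -0.85 0 0 0 0 -1;1 -0.85 0 0 0 0 -1;1 -0.85 0 0 0 0 -1;1 -0.85 0 0 0 0 -1' >/dev/null
$H '0.98 -0.815 0 0 0 0 -1;0.98 -0.815 0 0 0 0 -1;0.98 -0.815 0 0 0 0 -1;0.98 -0.815 0 0 0 0 -1;0.98 -0.815 0.5 0 0 0 -1;0.98 -0.815 0.5 0 0 0 -1;0.98 -0.815 0.5 0 0 0 -1'
python3 - <<'E'
from h import *
go(460,-180.5,12,180)
p=viewer.capture("wrist"); save(p,"w4")
E
```

```text
time: 11.38
tool_pos: [656.1, -16.3, 97.9]
tcp_rot: [-3.14, -0.001, -3.141]
contact_force: [0.2, 0.1, -1.3]
grip_width: 45.5
finger_force: 30.0
time: 12.3
tool_pos: [458.5, -179.6, 44.8]
tcp_rot: [3.138, -0.006, -3.141]
contact_force: [0.8, 0.2, -0.4]
grip_width: 45.6
finger_force: 30.0
at [ 458.5 -179.6   44.8] rot [ 179.8   -0.3 -180. ] shift [-0.017 -0.01   0.328] rz 0.0003
```

View pics/w4.png

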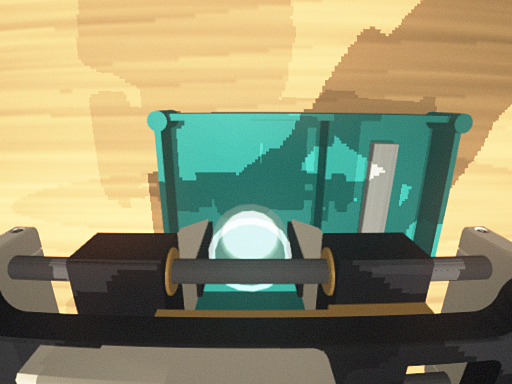

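The ramekin, at (251,250), hangs over the middle of the wide section, between the left wall at col 170 and the divider at col 320. Lowering with a force check.

```bash
H="python3 -m handwheel"
$H '0 0 0.2 0 0 0 -1;0 0 0.2 0 0 0 -1;0 0 0.2 0 0 0 -1;0 0 0.32 0 0 0 -1;0 0 0.32 0 0 0 -1;0 0 0.32 0 0 0 -1;0 0 0.32 0 0 0 -1'
python3 - <<'E'
from h import *
p=viewer.capture("wrist")
go(460,-180.5,12,180)
E
```

```text
time: 12.93
tool_pos: [460.8, -180.9, 16.2]
tcp_rot: [-3.141, 0.001, -3.14]
contact_force: [0.3, 0.5, -0.9]
grip_width: 45.5
finger_force: 30.0
at [ 460.8 -180.9   16.2] rot [-1.800e+02  1.000e-01 -1.799e+02] shift [0.008 0.004 0.042] rz 0.0004
```

```bash
H="python3 -m handwheel"
$H '0 0 0.02 0 0 0 -1;0 0 0.04 0 0 0 -1;0 0 0.045 0 0 0 -1;0 0 0.045 0 0 0 -1'
$H '0 0 0 0 0 0 0.17;0 0 0 0 0 0 0.17;0 0 0 0 0 0 0.17;0 0 0 0 0 0 0.17'
$H '0 0 -0.4 0 0 0 0.17;0 0 -0.4 0 0 0 0.17;0 0 -1 0 0 0 1;0 0 -1 0 0 0 1;0 0 -1 0 0 0 1;0 0 -1 0 0 0 1'
python3 - <<'E'
from h import *
p=viewer.capture("top")
for n,z in(("opener",10),("ramekin_small",24),("ramekin_large",30)):
    for x in viewer.cut_out(n,p)[:1]:
      ys,xs=x["pixels"].nonzero()
      pts=np.array([w(p,(a,b),z)[:2] for a,b in zip(xs,ys)],np.float32)
      print(n,x["score"],cv2.minAreaRect(pts))
go(653,139,4,205)
E
```

```text
time: 13.32
tool_pos: [460.5, -180.9, 11.3]
tcp_rot: [-3.141, 0.001, -3.141]
contact_force: [-0.6, 1.7, 4.6]
grip_width: 45.3
finger_force: 30.0
time: 13.65
tool_pos: [460.2, -180.8, 10.6]
tcp_rot: [3.141, -0.0, -3.14]
contact_force: [-0.0, 0.3, -0.2]
grip_width: 53.4
finger_force: 0.0
time: 14.15
tool_pos: [460.8, -181.1, 111.5]
tcp_rot: [-3.14, 0.002, -3.14]
contact_force: [0.0, -0.1, -0.3]
grip_width: 75.9
finger_force: 0.0
opener 0.58 ((456.783203125, -88.11076354980469), (105.98760986328125, 21.033660888671875), 4.557187557220459)
ramekin_large 0.83 ((638.865234375, -162.27389526367188), (60.2740364074707, 64.20108032226562), 87.96127319335938)
at [ 459.5 -180.4  109.5] rot [ 1.799e+02 -1.000e-01 -1.799e+02] shift [-1.941  3.19   1.055] rz -0.1385
```

```bash
H="python3 -m handwheel"
$H '-0.65 1 0 0 0 0 1;-0.65 1 0 0 0 0 1;-0.65 1 0 0 0 0 1' >/dev/null
$H '-0.65 1 0 0 0 0 1;-0.65 1 0 0 0 0 1;-0.65 1 0 0 0 0 1' >/dev/null
$H '-0.62 1 0 0 0 -0.139 1;-0.62 1 0 0 0 -0.139 1;-0.62 1 0 0 0 -0.139 1;-0.62 1 0 0 0 -0.139 1;-0.62 1 0 0 0 -0.139 1'
python3 - <<'E'
from h import *
go(653,139,4,205)
p=viewer.capture("wrist"); save(p,"w5")
for n,z in(("trivet",18),):
    for x in viewer.cut_out(n,p)[:1]:
      ys,xs=x["pixels"].nonzero()
      pts=np.array([w(p,(a,b),z)[:2] for a,b in zip(xs,ys)],np.float32)
      print(n,x["score"],cv2.minAreaRect(pts),pts.min(0),pts.max(0))
E
```

```text
time: 15.27
tool_pos: [651.6, 121.5, 108.5]
tcp_rot: [3.141, -0.002, -2.698]
contact_force: [-0.7, -0.9, -0.6]
grip_width: 91.8
finger_force: 0.0
at [651.6 121.5 108.5] rot [ 1.799e+02 -1.000e-01 -1.546e+02] shift [-0.091  0.151  1.045] rz 0.0022
trivet 0.73 ((653.0845336914062, 142.24082946777344), (91.19336700439453, 59.2364501953125), 24.553417205810547) [600.9564    97.670334] [704.8287  186.41348]
```

View pics/w5.png

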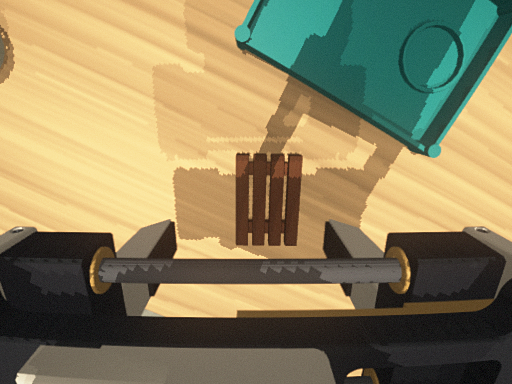

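The trivet, at (268,198), lies along the fingers' direction, about 18 px right of centre. Collar tier's far studs are at (243,34) and (433,150), and its collar is at (432,57).

```bash
H="python3 -m handwheel"
python3 - <<'E'
from h import *
p=viewer.capture("wrist")
for q,z in(((243,34),34),((433,151),34),((432,57),12)): print(w(p,q,z).round(1))
E
$H '-0.1 0.175 0 0 0 0 1;-0.1 0.175 0.2 0 0 0 1;-0.1 0.175 0.6 0 0 0 1;-0.1 0.175 0.6 0 0 0 1;-0.1 0.175 1 0 0 0 1;-0.1 0.175 1 0 0 0 1;-0.1 0.175 1 0 0 0 1;-0.1 0.175 1 0 0 0 1' 
$H '0 0 0.02 0 0 0 1;0 0 0.02 0 0 0 -1;0 0 0.02 0 0 0 -1;0 0 0.02 0 0 0 -1;0 0 0.02 0 0 0 -1;0 0 0.02 0 0 0 -1;0 0 0.02 0 0 0 -1;0 0 0.02 0 0 0 -1'

```

```text
[535.5  61.3  34. ]
[547.4 245.7  34. ]
[475.9 213.1  12. ]
time: 16.08
tool_pos: [654.4, 139.0, 12.8]
tcp_rot: [-3.141, 0.002, -2.705]
contact_force: [0.3, 0.2, 1.0]
grip_width: 92.0
finger_force: 0.0
time: 16.75
tool_pos: [653.5, 139.6, 8.9]
tcp_rot: [3.141, 0.0, -2.704]
contact_force: [-0.5, 0.6, 1.4]
grip_width: 59.5
finger_force: 30.0
```

Gripped only on the top half; open, go 6 mm lower, and grip again.

```bash
H="python3 -m handwheel"
$H '0 0 0 0 0 0 0.8;0 0 0 0 0 0 0.8;0 0 0 0 0 0 0.8;0 0 0 0 0 0 0.8;0 0 0.065 0 0 0 0.8;0 0 0.065 0 0 0 0.8;0 0 0.065 0 0 0 0.8' 
$H '0 0 0 0 0 0 -1;0 0 0 0 0 0 -1;0 0 0 0 0 0 -1;0 0 0 0 0 0 -1;0 0 0 0 0 0 -1'
$H '0 0 -1 0 0 0 -1;0 0 -1 0 0 0 -1;0 0 -1 0 0 0 -1;0 0 -1 0 0 0 -1;0 0 -1 0 0 0 -1'
python3 - <<'E'
from h import *
go(468.8,124.5,60,177)
E
```

```text
time: 17.33
tool_pos: [653.0, 139.5, 1.5]
tcp_rot: [3.141, -0.001, -2.704]
contact_force: [-0.1, 0.3, -0.8]
grip_width: 82.4
finger_force: 0.0
time: 17.75
tool_pos: [653.6, 139.6, 2.4]
tcp_rot: [-3.142, 0.0, -2.704]
contact_force: [0.5, 0.7, 0.4]
grip_width: 59.9
finger_force: 30.0
time: 18.17
tool_pos: [654.0, 139.6, 103.3]
tcp_rot: [-3.141, 0.002, -2.704]
contact_force: [-0.5, -0.5, -1.6]
grip_width: 60.0
finger_force: 30.0
at [654.  139.6 103.3] rot [-1.800e+02  1.000e-01 -1.549e+02] shift [1.742 0.649 0.429] rz 0.156
```

```bash
H="python3 -m handwheel"
$H '0.87 0.325 0 0 0 0.156 -1;0.87 0.325 0 0 0 0.156 -1;0.87 0.325 0 0 0 0.156 -1;0.87 0.325 0 0 0 0.156 -1;0.87 0.325 0 0 0 0.156 -1' >/dev/null
$H '0.92 -0.125 0 0 0 0 -1;0.92 -0.125 0 0 0 0 -1;0.92 -0.125 0 0 0 0 -1;0.92 -0.125 0 0 0 0 -1;0.92 -0.125 0.45 0 0 0 -1;0.92 -0.125 0.45 0 0 0 -1;0.92 -0.125 0.45 0 0 0 -1'
python3 - <<'E'
from h import *
go(468.8,124.5,7.5,177)
p=viewer.capture("wrist"); save(p,"w6")
E
```

```text
time: 19.17
tool_pos: [467.8, 124.2, 55.2]
tcp_rot: [-3.141, -0.005, 3.091]
contact_force: [-0.4, -0.8, -1.2]
grip_width: 59.6
finger_force: 30.0
at [467.8 124.2  55.2] rot [-180.    -0.3  177.1] shift [-0.012  0.004  0.477] rz 0.0006
```

View pics/w6.png

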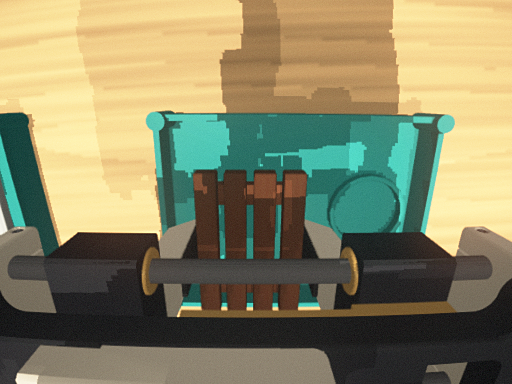

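The trivet, at (249,240), is square with the tier between wall and collar, centred near (364,208); near studs at (155,121) and (446,123). Checking these numbers, then lowering.

```bash
H="python3 -m handwheel"
python3 - <<'E'
from h import *
p=viewer.capture("wrist")
for q,z in(((155,121),34),((446,123),34),((364,208),12)): print(w(p,q,z).round(1))
E
$H '0 0 0.2 0 0 0 -1;0 0 0.2 0 0 0 -1;0 0 0.42 0 0 0 -1;0 0 0.42 0 0 0 -1;0 0 0.42 0 0 0 -1;0 0 0.42 0 0 0 -1;0 0 0.42 0 0 0 -1'
```

```text
[397.8  69.3  34. ]
[407.6 256.3  34. ]
[472.5 214.3  12. ]
time: 19.85
tool_pos: [469.3, 124.5, 16.5]
tcp_rot: [3.141, 0.002, 3.09]
contact_force: [0.4, -0.4, 0.2]
grip_width: 59.6
finger_force: 30.0
```

```bash
H="python3 -m handwheel"
$H '-0.01 0.01 0.05 0 0 0 -1;-0.01 0.01 0.09 0 0 0 -1;-0.01 0.01 0.1 0 0 0 -1;-0.01 0.01 0.1 0 0 0 -1;-0.01 0.01 0.1 0 0 0 -1'
$H '0 0 0 0 0 0 0.457;0 0 0 0 0 0 0.457;0 0 0 0 0 0 0.457;0 0 0 0 0 0 0.457'
$H '0 0 -0.4 0 0 0 0.457;0 0 -0.4 0 0 0 0.457;0 0 -1 0 0 0 1;0 0 -1 0 0 0 1;0 0 -1 0 0 0 1;0 0 -1 0 0 0 1'
python3 - <<'E'
from h import *
p=viewer.capture("wrist")
for c in(p,viewer.capture("top")):
    for x in viewer.cut_out("trivet",c)[:1]:
      ys,xs=x["pixels"].nonzero()
      pts=np.array([w(c,(a,b),22)[:2] for a,b in zip(xs,ys)],np.float32)
      print(x["score"],cv2.minAreaRect(pts),pts.min(0),pts.max(0))
go(639,-162,9,180)
E
```

```text
time: 20.27
tool_pos: [470.2, 125.5, 6.2]
tcp_rot: [3.141, 0.002, 3.089]
contact_force: [-1.0, -0.1, 10.1]
grip_width: 59.7
finger_force: 30.0
time: 20.6
tool_pos: [469.4, 125.3, 5.0]
tcp_rot: [3.142, -0.0, 3.089]
contact_force: [-0.3, -1.0, 0.4]
grip_width: 66.7
finger_force: 0.0
time: 21.1
tool_pos: [470.1, 125.4, 106.0]
tcp_rot: [3.141, 0.003, 3.089]
contact_force: [-0.4, -0.3, -0.4]
grip_width: 88.4
finger_force: 0.0
0.84 ((470.80889892578125, 126.51954650878906), (59.94365310668945, 90.37480926513672), 86.9217300415039) [424.19354  94.22104] [517.4422 158.4036]
at [468.6 125.2 104. ] rot [-1.80e+02 -1.00e-01  1.77e+02] shift [-1.853 -2.779  0.947] rz -0.0166
```

```bash
H="python3 -m handwheel"
$H '-0.55 -0.95 0 0 0 0 1;-0.55 -0.95 0 0 0 0 1;-0.55 -0.95 0 0 0 0 1' >/dev/null
$H '-0.55 -0.95 0 0 0 0 1;-0.55 -0.95 0 0 0 0 1;-0.55 -0.95 0 0 0 0 1' >/dev/null
$H '-0.5 -0.9 0 0 0 -0.0166 1;-0.5 -0.9 0 0 0 -0.0166 1;-0.5 -0.9 0 0 0 -0.0166 1;-0.5 -0.9 0 0 0 -0.0166 1;-0.5 -0.9 0 0 0 -0.0166 1'
python3 - <<'E'
from h import *
go(639,-162,9,180)
p=viewer.capture("wrist"); save(p,"w7")
for n,z in(("ramekin_large",40),("shaker",40)):
    for x in viewer.cut_out(n,p)[:1]:
      ys,xs=x["pixels"].nonzero()
      pts=np.array([w(p,(a,b),z)[:2] for a,b in zip(xs,ys)],np.float32)
      print(n,x["score"],pts.min(0),pts.max(0))
E
```

```text
time: 22.22
tool_pos: [613.9, -163.3, 103.3]
tcp_rot: [3.14, -0.003, 3.139]
contact_force: [-0.4, 0.7, -0.1]
grip_width: 92.0
finger_force: 0.0
at [ 613.9 -163.3  103.3] rot [179.9  -0.2 179.9] shift [-0.253  0.012  0.942] rz -0.0007
ramekin_large 0.89 [ 599.7241  -192.86378] [ 667.48724 -130.7189 ]
shaker 0.74 [ 556.053   -355.09058] [ 598.2326  -282.69772]
```

View pics/w7.png

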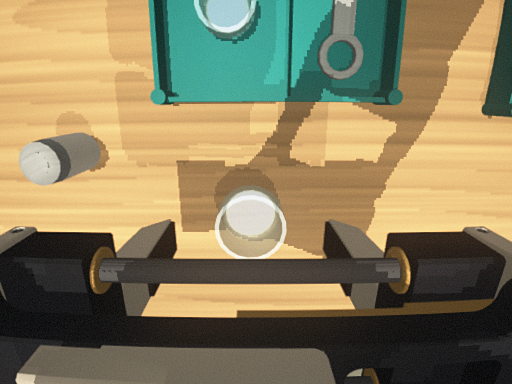

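Large ramekin rim at (251,225), centred between the fingers; small ramekin upright at (226,5) and opener flat in its section at (342,40). Descend and grip.

```bash
H="python3 -m handwheel"
$H '-0.235 0.015 0 0 0 0 1;-0.235 0.015 0 0 0 0 1;-0.235 0.015 0.5 0 0 0 1;-0.235 0.015 0.5 0 0 0 1;-0.235 0.015 0.92 0 0 0 1;-0.235 0.015 0.92 0 0 0 1;-0.235 0.015 0.92 0 0 0 1;-0.235 0.015 0.92 0 0 0 1' 
$H '0 0 0 0 0 0 -1;0 0 0 0 0 0 -1;0 0 0 0 0 0 -1;0 0 0 0 0 0 -1;0 0 0 0 0 0 -1;0 0 0 0 0 0 -1;0 0 0 0 0 0 -1;0 0 0 0 0 0 -1'
$H '0 0 -1 0 0 0 -1;0 0 -1 0 0 0 -1;0 0 -1 0 0 0 -1;0 0 -1 0 0 0 -1;0 0 -1 0 0 0 -1'
python3 - <<'E'
from h import *
go(470,125.5,60,180)
E
```

```text
time: 23.03
tool_pos: [638.6, -161.0, 14.9]
tcp_rot: [-3.141, 0.001, -3.141]
contact_force: [0.0, 0.0, 0.8]
grip_width: 92.0
finger_force: 0.0
time: 23.7
tool_pos: [638.5, -161.3, 13.9]
tcp_rot: [-3.141, 0.001, 3.142]
contact_force: [-1.3, -0.2, 6.3]
grip_width: 61.8
finger_force: 30.0
time: 24.12
tool_pos: [638.3, -161.1, 113.6]
tcp_rot: [-3.141, 0.001, 3.142]
contact_force: [-0.4, -0.4, -2.3]
grip_width: 61.9
finger_force: 30.0
at [ 638.3 -161.1  113.6] rot [-1.8e+02  1.0e-01  1.8e+02] shift [1.684 2.866 0.533] rz -0.0
```

```bash
H="python3 -m handwheel"
$H '0.56 0.95 0 0 0 0 -1;0.56 0.95 0 0 0 0 -1;0.56 0.95 0 0 0 0 -1' >/dev/null
$H '0.56 0.95 0 0 0 0 -1;0.56 0.95 0 0 0 0 -1;0.56 0.95 0 0 0 0 -1' >/dev/null
$H '0.56 0.965 0 0 0 0 -1;0.56 0.965 0 0 0 0 -1;0.56 0.965 0 0 0 0 -1;0.56 0.965 0 0 0 0 -1;0.56 0.965 0.45 0 0 0 -1;0.56 0.965 0.45 0 0 0 -1;0.56 0.965 0.45 0 0 0 -1'
python3 - <<'E'
from h import *
go(470.5,125.5,35.5,180)
p=viewer.capture("wrist"); save(p,"w8")
for n,z in(("ramekin_large",70),):
    for x in viewer.cut_out(n,p)[:1]:
      ys,xs=x["pixels"].nonzero()
      pts=np.array([w(p,(a,b),z+26)[:2] for a,b in zip(xs,ys)],np.float32)
      print(n,x["score"],pts.min(0),pts.max(0))
E
```

```text
time: 25.2
tool_pos: [467.4, 124.9, 65.3]
tcp_rot: [-3.141, -0.009, 3.141]
contact_force: [0.3, -0.5, -0.7]
grip_width: 62.2
finger_force: 30.0
at [467.4 124.9  65.3] rot [-179.9   -0.5  180. ] shift [-0.034  0.006  0.298] rz -0.0
ramekin_large 0.6 [427.15945  95.94144] [495.69727 155.56145]
```

View pics/w8.png

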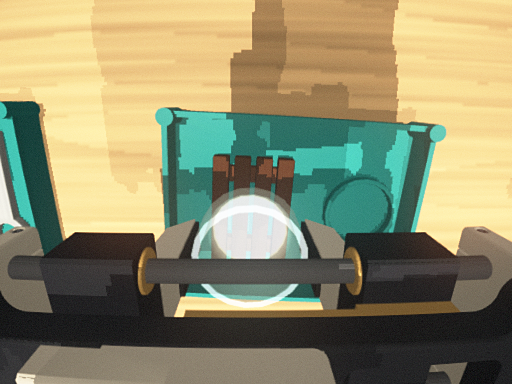

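The ramekin, at (250,250), hangs level over the trivet, whose slats at (253,160) are centred with it. Lower gently.

```bash
H="python3 -m handwheel"
$H '-0.01 0 0.1 0 0 0 -1;-0.01 0 0.2 0 0 0 -1;-0.01 0 0.27 0 0 0 -1;-0.01 0 0.27 0 0 0 -1;-0.01 0 0.27 0 0 0 -1;-0.01 0 0.27 0 0 0 -1'
```

```text
time: 25.8
tool_pos: [471.3, 125.4, 41.3]
tcp_rot: [3.141, 0.0, 3.141]
contact_force: [-0.1, 0.4, -0.7]
grip_width: 61.9
finger_force: 30.0
```

```bash
H="python3 -m handwheel"
$H '0 0 0.02 0 0 0 -1;0 0 0.04 0 0 0 -1;0 0 0.05 0 0 0 -1;0 0 0.055 0 0 0 -1;0 0 0.055 0 0 0 -1;0 0 0.055 0 0 0 -1'
```

```text
time: 26.3
tool_pos: [471.2, 125.4, 35.9]
tcp_rot: [3.142, 0.0, 3.142]
contact_force: [-1.8, -0.4, 2.2]
grip_width: 61.8
finger_force: 30.0
```

```bash
H="python3 -m handwheel"
$H '0 0 0 0 0 0 0.565;0 0 0 0 0 0 0.565;0 0 0 0 0 0 0.565;0 0 0 0 0 0 0.565'
$H '0 0 -0.3 0 0 0 0.565;0 0 -0.3 0 0 0 0.565;0 0 -1 0 0 0 1;0 0 -1 0 0 0 1;0 0 -1 0 0 0 1;0 0 -1 0 0 0 1'
$H '-0.25 -1 0 0 0 0.25 1;-0.25 -1 0 0 0 0.25 1;-0.25 -1 0 0 0 0.25 1;-0.25 -1 0 0 0 0.25 1;-0.25 -1 0 0 0 0.25 1;-0.25 -1 0 0 0 0.25 1;-0.25 -1 0 0 0 0.25 1'>/dev/null
$H '-0.88 -0.53 0 0 0 0.25 1;-0.88 -0.53 0 0 0 0.25 1;-0.88 -0.53 0 0 0 0.25 1;-0.88 -0.53 0 0 0 0.25 1;-0.88 -0.53 0 0 0 0.25 1;-0.88 -0.53 0 0 0 0.25 1;-0.88 -0.53 0 0 0 0.25 1'>/dev/null
$H '-1 0.27 0 0 0 0 1;-1 0.27 0 0 0 0 1;-1 0.27 0 0 0 0 1'>/dev/null
$H '-1 0.27 0 0 0 0 1;-1 0.27 0 0 0 0 1;-1 0.27 0 0 0 0 1;-1 0.27 0 0 0 0 1;-1 0.27 0 0 0 0 1'
python3 - <<'E'
from h import *
go(575,-324,20,90)
for c in("wrist","side","top"):
  p=viewer.capture(c)
  if c!="side": save(p,c+"9")
  for n,z in(("shaker",48),("shaker",20),("ramekin_large",60),("trivet",22)):
    for x in viewer.cut_out(n,p)[:1]:
      ys,xs=x["pixels"].nonzero()
      pts=np.array([w(p,(a,b),z)[:2] for a,b in zip(xs,ys)],np.float32)
      print(c,n,z,x["score"],pts.min(0),pts.max(0))
E
```

```text
time: 26.63
tool_pos: [471.3, 125.4, 35.7]
tcp_rot: [3.141, 0.0, 3.141]
contact_force: [-0.4, 0.4, 0.9]
grip_width: 71.7
finger_force: 0.0
time: 27.13
tool_pos: [472.3, 125.5, 137.1]
tcp_rot: [3.141, 0.004, 3.142]
contact_force: [-0.2, 0.4, -0.8]
grip_width: 90.8
finger_force: 0.0
time: 28.97
tool_pos: [574.0, -274.9, 133.3]
tcp_rot: [-3.139, -0.002, 1.569]
contact_force: [-0.3, 0.0, 0.2]
grip_width: 91.7
finger_force: 0.0
at [ 574.  -274.9  133.3] rot [-1.798e+02 -1.000e-01  8.990e+01] shift [-0.493  0.014  1.132] rz -0.0007
wrist shaker 48 0.95 [ 558.2623  -339.69196] [ 593.9246  -287.41776]
wrist shaker 20 0.95 [ 556.4118  -356.26926] [ 596.16943 -297.99207]
side shaker 48 0.86 [ 552.69135 -365.07816] [ 595.7056  -296.80142]
side shaker 20 0.86 [ 556.6565  -348.85352] [ 601.273   -278.03342]
side ramekin_large 60 0.91 [439.87885   65.885445] [499.7071  163.93268]
side trivet 22 0.76 [424.61166  80.48524] [516.1508  157.06245]
top ramekin_large 60 0.74 [437.4271    90.129524] [501.9032 154.7055]
top trivet 22 0.45 [425.5244   93.65613] [511.66534 153.57886]
```

View pics/wrist9.png

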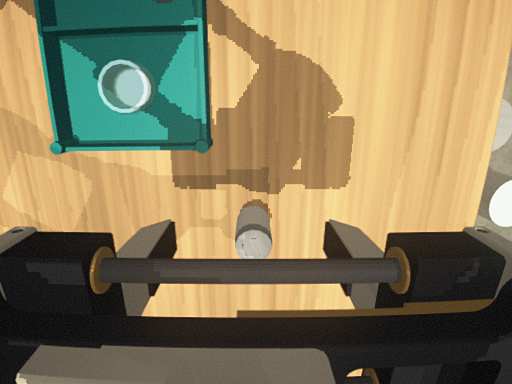

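The shaker stands at (254,232), centred between the fingers: about (576,−323.5). Descend over it and grip.

```bash
H="python3 -m handwheel"
$H '-0.475 0.02 0 0 0 0 1;-0.475 0.02 0 0 0 0 1;-0.475 0.02 0 0 0 0 1;-0.475 0.02 0.5 0 0 0 1;-0.475 0.02 0.5 0 0 0 1;-0.475 0.02 1 0 0 0 1;-0.475 0.02 1 0 0 0 1;-0.475 0.02 1 0 0 0 1' 
$H '0 0 0.15 0 0 0 1;0 0 0.15 0 0 0 -1;0 0 0.15 0 0 0 -1;0 0 0.15 0 0 0 -1;0 0 0.15 0 0 0 -1;0 0 0.15 0 0 0 -1;0 0 0.15 0 0 0 -1;0 0 0.15 0 0 0 -1' 
$H '0 0 0 0 0 0 -1;0 0 0 0 0 0 -1;0 0 0 0 0 0 -1;0 0 0 0 0 0 -1'
```

```text
time: 30.38
tool_pos: [574.8, -319.6, 32.6]
tcp_rot: [-3.135, -0.005, 1.571]
contact_force: [0.7, 0.7, 0.4]
grip_width: 91.6
finger_force: 0.0
time: 31.05
tool_pos: [577.0, -321.9, 21.2]
tcp_rot: [3.141, 0.0, 1.571]
contact_force: [-0.3, 0.8, 0.3]
grip_width: 49.5
finger_force: 0.0
time: 31.38
tool_pos: [576.9, -321.8, 20.7]
tcp_rot: [3.142, -0.0, 1.571]
contact_force: [0.0, -0.3, 0.2]
grip_width: 34.5
finger_force: 30.0
```

```bash
H="python3 -m handwheel"
$H '0 0 -0.15 0 0 0 -1;0 0 -0.15 0 0 0 -1;0 0 -0.15 0 0 0 -1;0 0 -0.15 0 0 0 -1'
python3 - <<'E'
from h import *
p=viewer.capture("wrist");q=viewer.capture("side")
a=p["frame"][160:352,130:386]; b=q["frame"][230:360,215:390]
im=np.hstack([cv2.resize(a,(400,300)),cv2.resize(b,(400,300))])
cv2.imwrite("pics/c10.png",im[:,:,::-1])
E
```

```text
time: 31.72
tool_pos: [576.7, -321.7, 35.2]
tcp_rot: [-3.141, -0.0, 1.571]
contact_force: [-0.6, -0.3, -1.8]
grip_width: 34.8
finger_force: 30.0
```

View pics/c10.png

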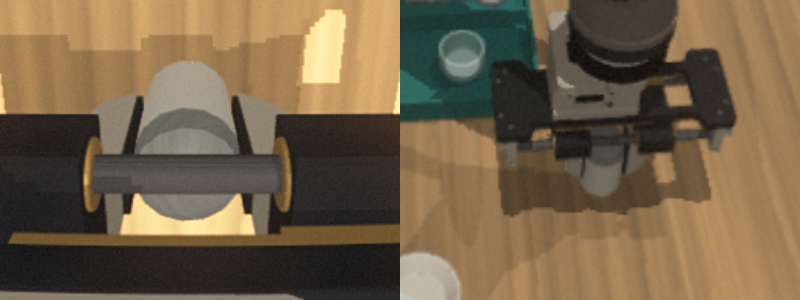

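```bash
python3 - <<'E'
from h import *
p=viewer.capture("wrist")
print(w(p,(249,200),14.7).round(1), w(p,(249,229),62.7).round(1))
X=lambda dy:[[576.7,-321.7+dy+18,z] for z in(14.7,62.7)]
for dy in(-6,0,6): print(dy,proj(p,X(dy)).round(1).tolist())
go(474,214,0,90)
E
```

```text
[ 575.8 -304.5   14.7] [ 576.  -303.2   62.7]
-6 [[250.3, 207.3], [250.4, 240.6]]
0 [[250.3, 198.9], [250.4, 229.9]]
6 [[250.3, 190.4], [250.4, 219.0]]
at [ 576.5 -321.6   34.9] rot [-179.9   -0.    90. ] shift [ 5.355 -1.025  0.354] rz -0.0
```

The shaker hangs upright and centred in the pads (offset about 1 mm). Carrying it to the collar, high over everything.

```bash
H="python3 -m handwheel"
$H '0 0 -0.95 0 0 0 -1;0 0 -0.95 0 0 0 -1;0 0 -0.95 0 0 0 -1;0 0 -0.95 0 0 0 -1'>/dev/null
for i in 1 2 3 4 5; do $H '0.9 -0.17 0 0 0 0 -1;0.9 -0.17 0 0 0 0 -1;0.9 -0.17 0 0 0 0 -1' >/dev/null; done
$H '0.85 -0.17 0 0 0 0 -1;0.85 -0.17 0 0 0 0 -1;0.85 -0.17 0 0 0 0 -1;0.85 -0.17 0 0 0 0 -1;0.85 -0.17 0 0 0 0 -1;0.85 -0.17 0 0 0 0 -1'
python3 - <<'E'
from h import *
go(473.5,213.5,60,90)
p=viewer.capture("wrist"); save(p,"w11")
q=[]
for a in np.linspace(0,2*np.pi,7)[:-1]: q.append([473.5+30*np.cos(a),213.5+30*np.sin(a),12])
print(proj(p,q).round(0).tolist())
E
```

```text
time: 33.95
tool_pos: [475.2, 211.7, 130.2]
tcp_rot: [-3.141, 0.001, 1.57]
contact_force: [-0.0, -0.3, -2.0]
grip_width: 34.8
finger_force: 30.0
at [475.2 211.7 130.2] rot [-180.     0.    89.9] shift [ 0.018 -0.017  0.702] rz -0.0003
[[278.0, 182.0], [263.0, 157.0], [233.0, 157.0], [219.0, 182.0], [234.0, 206.0], [263.0, 206.0]]
```

View pics/w11.png

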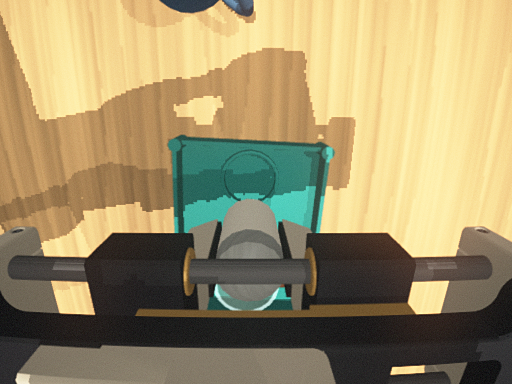

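Collar seen at (250,176), the shaker just below at (250,235); converting that to a position.

```bash
python3 - <<'E'
from h import *
p=viewer.capture("wrist")
g=cv2.cvtColor(p["frame"],cv2.COLOR_RGB2GRAY)
for q in((250,176),(223,176),(277,176),(250,150),(250,202)): print(q,w(p,q,12).round(1))
for s in((177,146),(327,154)): print(w(p,s,34).round(1))
im=cv2.resize(p["frame"][125:235,160:345],(740,440),interpolation=cv2.INTER_CUBIC); cv2.imwrite("pics/c12.png",im[:,:,::-1])
E
```

```text
(250, 176) [475.4 219.8  12. ]
(223, 176) [448.1 219.8  12. ]
(277, 176) [502.7 219.7  12. ]
(250, 150) [475.5 246.2  12. ]
(250, 202) [475.4 191.9  12. ]
[409.2 253.8  34. ]
[545.9 246.2  34. ]
```

View pics/c12.png

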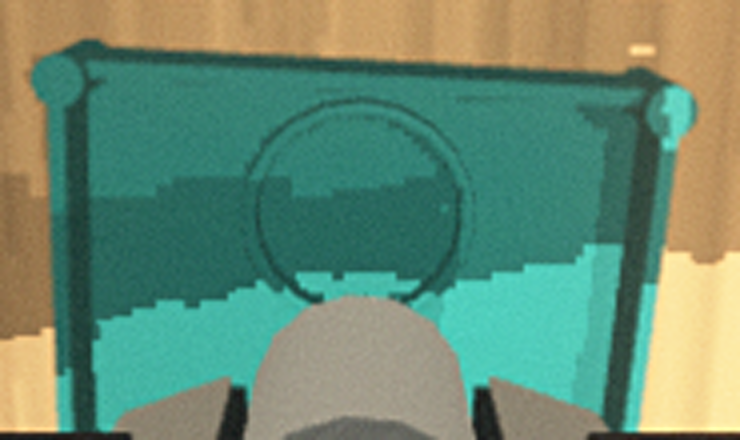

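```bash
H="python3 -m handwheel"
$H '0.043 -0.007 0.4 0 0 0 -1;0.043 -0.007 0.4 0 0 0 -1;0.043 -0.007 0.7 0 0 0 -1;0.043 -0.007 0.7 0 0 0 -1;0.043 -0.007 0.9 0 0 0 -1;0.043 -0.007 0.9 0 0 0 -1;0.043 -0.007 0.9 0 0 0 -1;0.043 -0.007 0.9 0 0 0 -1'
python3 - <<'E'
from h import *
p=viewer.capture("wrist")
im=cv2.resize(p["frame"][60:260,130:370],(720,600),interpolation=cv2.INTER_CUBIC); cv2.imwrite("pics/c13.png",im[:,:,::-1])
go(474.5,216,24.7,90)
E
```

```text
time: 34.72
tool_pos: [475.0, 217.4, 42.2]
tcp_rot: [3.14, -0.0, 1.57]
contact_force: [-0.8, -0.1, -1.2]
grip_width: 34.4
finger_force: 30.0
at [475.1 217.5  42.3] rot [179.9  -0.   90. ] shift [-0.015 -0.006  0.176] rz -0.0001
```

View pics/c13.png

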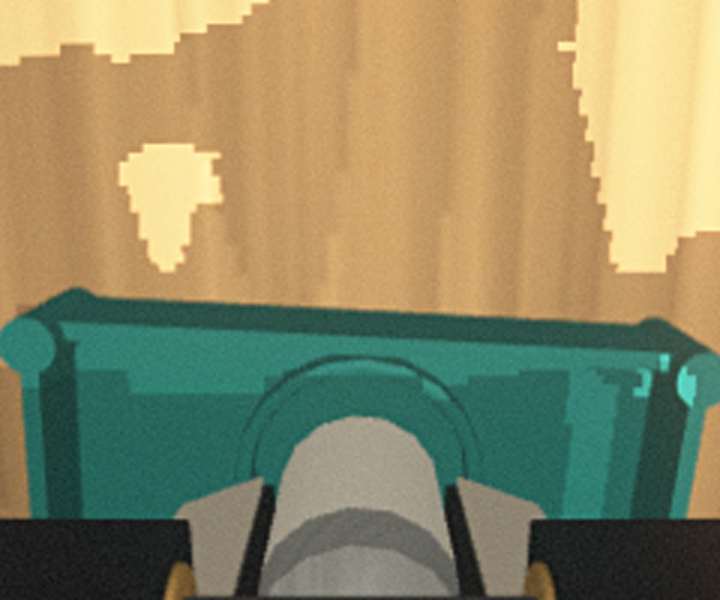

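```bash
python3 - <<'E'
from h import *
p=viewer.capture("wrist")
for cy in(212,216,220):
  P=proj(p,[[474.5,cy+30,12],[474.5,cy+26,12],[474.5,cy+26,4],[474.5,cy+30,4],[474.5-30,cy,12],[474.5+30,cy,12]])
  print(cy,((P-[130,60])*3).round(0).tolist())
print(((proj(p,[[475,217.5+18,21.5]])-[130,60])*3).round(0))
E
```

```text
212 [[357.0, 375.0], [357.0, 392.0], [357.0, 382.0], [357.0, 366.0], [234.0, 494.0], [481.0, 494.0]]
216 [[357.0, 359.0], [357.0, 375.0], [357.0, 366.0], [357.0, 350.0], [233.0, 479.0], [481.0, 478.0]]
220 [[357.0, 342.0], [357.0, 359.0], [357.0, 350.0], [357.0, 334.0], [232.0, 463.0], [482.0, 463.0]]
[[359. 415.]]
```

Shaker base edge at (359,415) in the crop, inside the collar's arcs on all sides; in line to about 2 mm. Lower straight down.

```bash
H="python3 -m handwheel"
$H '0 0 0.06 0 0 0 -1;0 0 0.1 0 0 0 -1;0 0 0.14 0 0 0 -1;0 0 0.14 0 0 0 -1;0 0 0.16 0 0 0 -1;0 0 0.16 0 0 0 -1;0 0 0.16 0 0 0 -1;0 0 0.16 0 0 0 -1'
```

```text
time: 35.48
tool_pos: [474.3, 217.5, 24.7]
tcp_rot: [3.141, -0.0, 1.571]
contact_force: [0.0, -0.6, -1.8]
grip_width: 34.6
finger_force: 30.0
```

```bash
H="python3 -m handwheel"
$H '0 0 0.01 0 0 0 -1;0 0 0.01 0 0 0 -1;0 0 0.01 0 0 0 0.2;0 0 0.01 0 0 0 0.2;0 0 0.01 0 0 0 0.2;0 0 0.01 0 0 0 0.2;0 0 0.01 0 0 0 0.2'
$H '0 0 -0.5 0 0 0 0.2;0 0 -0.5 0 0 0 0.2;0 0 -1 0 0 0 0.2;0 0 -1 0 0 0 0.2;0 0 -1 0 0 0 0.2'
$H '1 0 -1 0 0 0 0.2;1 0 -1 0 0 0 0.2;1 0 -1 0 0 0 0.2;1 0 -1 0 0 0 0.2;1 0 -1 0 0 0 0.2'
python3 - <<'E'
from h import *
a=viewer.capture("side"); b=viewer.capture("top")
im=np.hstack([cv2.resize(a["frame"][120:300,190:345],(400,464)),cv2.resize(b["frame"][165:240,160:340],(400,167)).repeat(1,0)[:0].reshape(0,400,3) if 0 else cv2.copyMakeBorder(cv2.resize(b["frame"][165:240,160:340],(400,167)),0,297,0,0,0)])
cv2.imwrite("pics/c14.png",im[:,:,::-1])
for c in(a,b):
  for n,z in(("shaker",40),("ramekin_small",24),("ramekin_large",60),("opener",10),("trivet",22),("mug",60),("spoon_rest",10)):
    for x in viewer.cut_out(n,c)[:1]:
      print(n,round(x["score"],2),w(c,x["centre"],z).round(0))
E
```

```text
time: 36.07
tool_pos: [474.2, 217.5, 23.6]
tcp_rot: [-3.141, -0.0, 1.571]
contact_force: [-0.0, -0.3, 1.0]
grip_width: 54.9
finger_force: 0.0
time: 36.48
tool_pos: [476.4, 218.2, 127.0]
tcp_rot: [3.134, -0.002, 1.571]
contact_force: [-0.1, 0.4, -0.6]
grip_width: 55.3
finger_force: 0.0
time: 36.9
tool_pos: [474.9, 320.5, 225.6]
tcp_rot: [3.137, -0.003, 1.574]
contact_force: [-0.3, -0.3, -1.1]
grip_width: 55.1
finger_force: 0.0
shaker 0.47 [470. 217.  40.]
ramekin_small 0.75 [ 458. -178.   24.]
ramekin_large 0.62 [469. 101.  60.]
opener 0.69 [448. -94.  10.]
trivet 0.58 [476.  94.  22.]
mug 0.67 [409. 404.  60.]
spoon_rest 0.74 [ 399. -399.   10.]
shaker 0.5 [455. 212.  40.]
ramekin_small 0.57 [ 455. -176.   24.]
ramekin_large 0.56 [464. 122.  60.]
opener 0.51 [467. -91.  10.]
trivet 0.51 [428. 106.  22.]
mug 0.58 [414. 436.  60.]
spoon_rest 0.77 [ 404. -405.   10.]
```

View pics/c14.png

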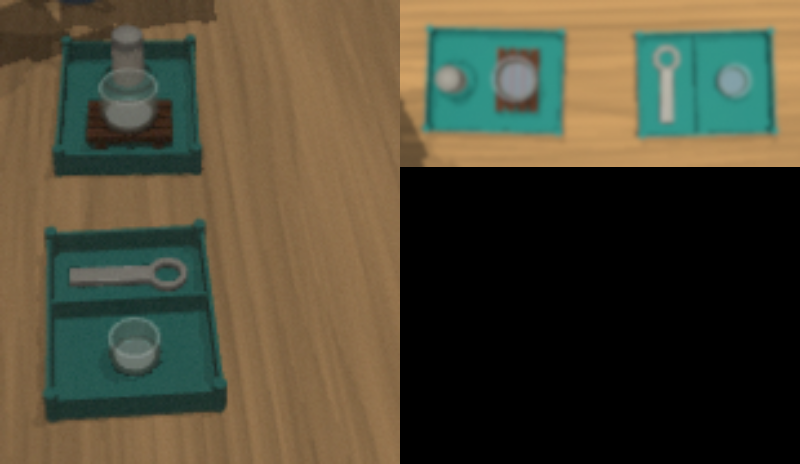

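Both kits stand as asked: shaker upright in the collar (127,55), ramekin on the trivet (128,105), opener flat (125,275) and small ramekin upright (134,345). The arm is clear, so I'm handing in.

```bash
python3 -m handwheel '0 0 0 0 0 0 0.2;0 0 0 0 0 0 0.2;0 0 0 0 0 0 0.2;0 0 0 0 0 0 0.2' | head -2; python3 -c "
from plant import bot; print(bot.close_job())"
```

```text
time: 38.03
tool_pos: [474.2, 317.5, 223.7]
the job is handed in; nothing more can be done
None
```

I made up both kits in the caddy tiers and handed the job in at about 38 s of the 122 s; the final pictures show every piece in its place, but no verdict came back.

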